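# Raise the telescoping pointer of the marking gauge to its second stop

### The arm

A 7-joint arm with a two-finger parallel gripper is mounted at the origin on a cart in front of the work surface, level with it; the furniture and walls round the work are solid. World frame = base frame: x ahead of the robot, y to its left, z up, the work surface at z = 0. Lengths are in m, angles in rad, forces in N, time in s.
With the tool pointing down it reaches from about 0.425 to 0.95 m from the base axis. Payload 4.7 kg.
Tool frame: the origin (TCP) lies between the finger pads; the fingertips stand tips_ahead ahead of it and the grasp point (between the pads) lies 6 mm ahead of it (tips_ahead is the distance from the TCP to the fingertips, in m); z points along the fingers, y is the line along which they close (so a half turn about z gives the same grasp; the last joint's range is limited). The gripper opens to 85 mm and grips with 20 to 120 N. Pads are 22 mm wide; open, the fingers measure 114 mm over their backs; the gripper's body (76 mm by 85 mm) begins 54 mm behind the grasp point. The pads swing forward as they close: fully open they stand 13 mm farther back than shut.
Start: joints at [-1.176, 0.469, -0.049, 1.532, 0.024, 1.141, -0.082], TCP at [0.278, 0.615, 0.256] pointing down, gripper open.
Joint ranges: [-2.59, 2.59], [-0.33, 1.99], [-1.39, 1.29], [0.1, 2.45], [-1.04, 4.18], [0.21, 1.99], [-2.66, 2.66]. Speed limits (rad/s): [2.57, 2.57, 3.14, 3.14, 3.14, 3.14, 3.14].

### API

Orientations are given as [roll, pitch, yaw] about the fixed x, y, z axes, in that order (R = Rz(yaw) Ry(pitch) Rx(roll)).
In Python, from plant import * gives the robot as it stands. Calls block until the motion is done:
- goto(position, orientation): joint-space move of the TCP to a pose.
- move_straight(position, vel=0.15, attitude=None, contact_N=None): straight line of the TCP; attitude=None keeps the orientation; vel is the mean speed in m/s. With contact_N (N) it stops when the force on the tool has changed by that much, and returns True; else False.
- move_joints(angles): joint-space move.
- grip(opening, strength=None): opening from 0.0 (shut) to 1.0 (fully open); strength is the grip in N (None keeps the last); returns when the fingers have stopped.
- sleep(seconds).
- inverse_kinematics(position, orientation): joint angles nearest the present ones, or None.
- grab_frame(name): name is "scene" or "top" or "wrist"; returns a dict with "image" (384x512x3 uint8, red, green, blue), "range_z" (384x512 float32, m along the optical axis (not along the pixel's ray), 0 where there is no reading), "fx", "fy", "cx", "cy" (pixels), "dist_coeffs" ([k1, k2, p1, p2, k3] as OpenCV has them; the pictures are not rectified), "R" (3x3) and "t" (3): a world point X has camera coordinates R X + t. Camera axes: x right, y down, z forward; pixel columns grow to the right and rows downward; lengths in m; the calibration is good to about 2 mm. A picture is of the moment at which its call begins.
A pose or a line that the arm cannot do raises IKError and nothing moves.
- close_job(): hands the job in; it is judged then, once.
Trained networks look in a picture, given as the dict that the camera call returned (one of the last four; its "shot" number tells which), for a name from the list of things; names that differ only in an ending like _2 or _b are one class to them, and where a whole thing is asked for, a point or a joint stands for the part that bears it (a point fixed in the world has none). Each returns a list of dicts, best first, with "p" (0 to 1); they miss things now and then, are a little off and sometimes report something else, mostly with a low value. They report only what shows in the picture. A call takes as long as a camera call.
- masks_of(picture, label): "pixels" (384x512 bool, what is visible of it) and "extent" ([centre column, centre row, width, height] in pixels, round what is visible of it).
Readings, each from a call of its own:
- read_t(): time.
- read_joint_pos(): joint angles.
- read_joint_velocities(): joint speeds.
- read_effort(): joint torques, N m.
- read_tcp_pos(): TCP position.
- read_tcp_rot(): TCP orientation.
- read_wrist_force(): force on the tool from outside, world axes, zero at the start.
- read_torque(): the same for the moment, N m.
- read_opening(): opening from 0.0 (shut) to 1.0 (fully open).
- read_gripper_force(): force on a finger pad.
Only numpy, scipy, OpenCV 4.12 (cv2) and the standard library are available. Lean on these libraries where they do the work, as an engineer would, in place of code of your own. Each camera call takes 0.05 s, during which the arm holds its last target. There are 200 camera calls.

### The job

A height-marking gauge stands on the saw table, and its pointer is needed at the top line of the clear panel, next to the red stop, while a colleague marks the spot. First, with the telescope still closed, slide the black carriage along the rail until it rests against the red stop; then squeeze the yellow button in the grip, pull the telescoping sleeve straight up past its first stop to its second stop, and finish while still holding it up there, fully extended, button squeezed, the carriage still against the red stop. Leave the other things on the table where they are.

Things in the scene. Friction and masses are not known exactly. Their poses are not given: they have to be found in the camera images.
- gauge: height-marking gauge, fixed: plywood base 150x350x12, aluminium rail (44 wide, 330 long, top at z 22), clear upright panel (344 wide, 6 thick, near face 92 beyond the rail's middle line, top at z 125) with lines at pointer heights 34 (dark, closed), 74 (blue, first stop), 114 (red, second stop). Origin: at table height under mid-rail; y along the rail, x from rail to panel, away from the robot
- carriage (a joint): position of the black carriage along the gauge's y axis, m, 0 at mid-rail. It slides with 2.5 N of friction, stays where it is left, and stops dead against either clamp-on stop. It can be pushed, or dragged by the telescope standing on it.
- carriage_mid (a point): centre of the black carriage block, 58 across the rail, 66 along the rail, 18 tall, at z 31.5. A steel post stands on it, and on the post rides the telescope sleeve.
- sleeve (a joint): how far the telescope sleeve is pulled up, m: 0 closed, 0.04 first stop, 0.08 second stop (upper end of its travel). It weighs 0.2 to 0.45 kg and sinks back when let go. With the button out it is locked at 0 (and caught again at 0.04 if the button is let out on the way); it moves freely only while the button is pressed.
- grip (a point): centre of the grey grip block atop the sleeve: 34 along the gauge's x, 32 along its y, 50 tall (25 above and below this point); 140 above the table when closed. Below it the sleeve is an aluminium tube of diameter 25. Nothing is above it. Its axes are the gauge's.
- button_face (a point): middle of the outer face of the yellow push button, 20 wide, 36 tall, on the near (-x of the gauge) face of the grip block at the height of its centre, standing 8 out, so that block and button measure 42 across. Squeezing block and button between the fingers (closing along the gauge's x axis) pushes it in.
- button (a joint): how far the button is pressed in, m: 0 out, 0.006 fully in; a spring pushes it out with 5 to 8 N. From 0.005 on the telescope is unlocked.
- pointer_tip (a point): orange tip of the thin pointer that the sleeve carries, reaching from the sleeve's foot to the clear panel; 34 above the table when closed.
- red_stop: red clamp-on stop on the rail, fixed: 62 across the rail, 24 along it, top at z 48. Origin: at table height under its centre, on the rail's middle line. It may be at either end of the rail. The carriage rests against it when their centres are 45 apart along the rail.
- grey_stop: grey clamp-on stop, the same shape, fixed at the other end of the rail; of no use in this job.
- glue_bottle: bystander: yellow glue bottle with orange tip, diameter 59, 166 tall, standing at the back (mm); origin at the centre of its underside
- tape_measure: bystander: yellow tape measure, 36x89x71, at the back (mm); origin at the centre of its underside
- screw_jar: bystander: glass jar of screws with a lid, diameter 79, 110 tall, at the back (mm); origin at the centre of its underside
- mug: bystander: white mug, 81x112x94, by the fence at the back left (mm); origin at the centre of its underside
- marker: bystander: black marker, 146 long, 18 thick, lying by the fence (mm); origin at the centre of its underside
- pencil: bystander: flat red carpenter pencil, 166 long, 8x14 in section, lying by the fence (mm); origin at the centre of its underside
- offcut_3: bystander: hardwood offcut, 40x60x40, at the front edge (mm); origin at the centre of its underside

How it is judged:
On the way, in this order (a step that is already met when the one before it is completed fails the run):
1. the carriage rests against the red stop with the telescope still closed (horizontal distance between carriage_mid and red_stop below 0.053 m and value of joint sleeve below 0.012 m), for 0.2 s.
2. with the button pressed by the fingers, the sleeve is pulled up past the first stop (value of joint sleeve above 0.05 m and value of joint button above 0.0035 m and contact force between the fingers and sleeve above 2 N), for 0.05 s.
At the end, for the whole second after the job is handed in: The fingers still hold the sleeve's grip (contact over 4 N) with the button pressed in (over 3.5 mm), so that only the hand carries it; the sleeve stands still, pulled out more than 75 mm of its 80 mm; the carriage is within 8 mm of touching the red stop (horizontal distance between carriage_mid and red_stop below 0.053 m and value of joint sleeve above 0.075 m and value of joint button above 0.0035 m and contact force between the fingers and sleeve above 4 N and linear speed of sleeve below 0.02 m/s); the arm keeps its last pose, push and grip.
It fails at once if a bystander is shifted by more than 30 mm (distance of any of glue_bottle, tape_measure, screw_jar, mug, marker, pencil, offcut_3 from where it was at the start of the episode above 0.03 m).
It also fails if it takes over 32 s, if anything falls off the work surface, if the arm or the gripper's body presses on something with over 40 N, if the wrist force passes 120 N, or if a joint passes its speed limit or range.

## Working session

There is one attempt and no reset: what is moved stays moved. The work goes in short steps, each a Python script; the robot and the scene stay as the last script left them, time stands still between calls to the robot, and variables do not carry over. Pictures are saved under pics/ and viewed, at most 10 in all, crops included, and the job is handed in when it is done.

```bash
mkdir -p pics; ls; cat > h.py <<'E'
from plant import *
import numpy as np, cv2
def cloud(f):
    K=np.array([[f["fx"],0,f["cx"]],[0,f["fy"],f["cy"]],[0,0,1.]])
    h,w=f["range_z"].shape
    u,v=np.meshgrid(np.arange(w),np.arange(h))
    p=cv2.undistortPoints(np.stack([u,v],-1).reshape(-1,1,2).astype(np.float64),K,np.array(f["dist_coeffs"],float)).reshape(h,w,2)
    z=f["range_z"][...,None]
    c=np.concatenate([p*z,z],-1)
    return (c-np.array(f["t"]))@np.array(f["R"])
def save(f,n): cv2.imwrite("pics/"+n,f["image"][...,::-1])
E
python3 - <<'E'
from h import *
print(read_t(),read_tcp_rot(),read_tcp_pos())
for n in("top","scene"):
    f=grab_frame(n); save(f,n+"0.png"); P=cloud(f)
    np.savez(n+"0.npz",P=P,im=f["image"])
    for l in("grip","carriage_mid","red_stop","grey_stop","button_face","gauge","glue_bottle","screw_jar","mug","tape_measure","offcut_3"):
        for m in masks_of(f,l)[:2]:
            q=P[m["pixels"]&(f["range_z"]>0)]
            if len(q): print(n,l,round(m["p"],2),np.round(m["extent"]),len(q),np.round(np.median(q,0),3),np.round(np.percentile(q,2,0),3),np.round(np.percentile(q,98,0),3))
print(read_t())
E
```

```text
pics
plant.py
0.0 [-3.13962472e+00  7.55347098e-05  2.71784783e+00] [0.2773358  0.61479497 0.25525811]
top grip 0.58 [303. 203.  17.  20.] 304 [0.491 0.237 0.162] [0.473 0.217 0.042] [0.522 0.253 0.167]
top carriage_mid 0.82 [296. 204.  31.  36.] 612 [0.488 0.241 0.045] [0.462 0.201 0.023] [0.546 0.271 0.166]
top red_stop 0.78 [339. 182.  24.  21.] 267 [0.577 0.114 0.046] [0.549 0.089 0.012] [0.608 0.137 0.052]
top red_stop 0.36 [298. 197.  28.  28.] 316 [0.493 0.238 0.161] [0.475 0.216 0.036] [0.553 0.271 0.167]
top grey_stop 0.72 [265. 228.  19.  24.] 209 [0.443 0.317 0.047] [0.415 0.298 0.019] [0.468 0.337 0.051]
top button_face 0.54 [260. 133.  24.  36.] 438 [0.711 0.337 0.063] [0.684 0.308 0.001] [0.754 0.37  0.071]
top gauge 0.85 [298. 193. 130. 116.] 6387 [0.536 0.241 0.013] [0.407 0.081 0.007] [0.669 0.389 0.163]
top gauge 0.25 [296. 199.  35.  33.] 317 [0.492 0.239 0.161] [0.473 0.216 0.012] [0.561 0.277 0.167]
top glue_bottle 0.92 [305. 115.  29.  39.] 698 [0.75  0.222 0.102] [0.734 0.193 0.   ] [0.804 0.25  0.161]
top screw_jar 0.82 [231. 143.  27.  38.] 930 [0.658 0.423 0
[... 1258 characters left out ...]
.739 0.232 0.068] [0.728 0.2   0.005] [0.768 0.25  0.124]
scene screw_jar 0.7 [292. 184.  16.  46.] 592 [0.485 0.238 0.13 ] [0.47  0.176 0.022] [0.562 0.251 0.165]
scene mug 0.86 [160. 244.  51.  49.] 761 [0.546 0.598 0.046] [ 0.51   0.541 -0.   ] [0.618 0.622 0.092]
scene mug 0.35 [285. 183.  40.  44.] 588 [0.485 0.239 0.13 ] [0.47  0.216 0.045] [0.511 0.252 0.165]
scene tape_measure 0.42 [221. 183.   4.  28.] 128 [0.683 0.322 0.045] [0.677 0.309 0.008] [0.699 0.332 0.065]
scene tape_measure 0.33 [292. 192.  22.  60.] 893 [0.484 0.24  0.076] [0.458 0.203 0.026] [0.516 0.267 0.164]
scene offcut_3 0.6 [337. 273.  24.  35.] 573 [0.249 0.3   0.037] [ 0.225  0.253 -0.001] [0.3   0.323 0.042]
1.2
```

```bash
python3 - <<'E'
import numpy as np, cv2
im=[]
for n,(a,b,c,d) in(("top",(80,330,160,410)),("scene",(110,310,180,380))):
    D=np.load(n+"0.npz"); P=D["P"]; 
    im.append(cv2.resize(D["im"][a:b,c:d][...,::-1],(400,400)))
    near=np.hypot(P[...,0]-.51,P[...,1]-.22)<.19
    for nm,lo,hi,c in(("griptop",.155,.175,(.491,.237)),("red",.042,.056,(.577,.114)),("grey",.042,.056,(.443,.317))):
        q=P[near&(P[...,2]>lo)&(P[...,2]<hi)&(np.hypot(P[...,0]-c[0],P[...,1]-c[1])<.045)]
        r=cv2.minAreaRect((q[:,:2]*1000).astype(np.float32))
        print(n,nm,len(q),np.round(q.mean(0),4),np.round(r[0],1),np.round(r[1],1),round(r[2],1))
cv2.imwrite("pics/c0.png",np.hstack(im))
E
```

```text
top griptop 208 [0.494  0.2336 0.1627] [493.3 232.1] [41.5 32.3] 33.5
top red 190 [0.5778 0.113  0.047 ] [578.6 112.6] [61.9 23.7] 33.3
top grey 205 [0.441  0.3158 0.0469] [441.5 316. ] [62.2 23.9] 33.8
scene griptop 153 [0.4883 0.2329 0.1613] [489.  230.5] [42.8 33.8] 33.9
scene red 84 [0.5641 0.1053 0.0464] [565.1 104.5] [41.  25.5] 38.8
scene grey 187 [0.4362 0.3148 0.0467] [437.2 312.5] [61.7 28.9] 29.3
```

View pics/c0.png

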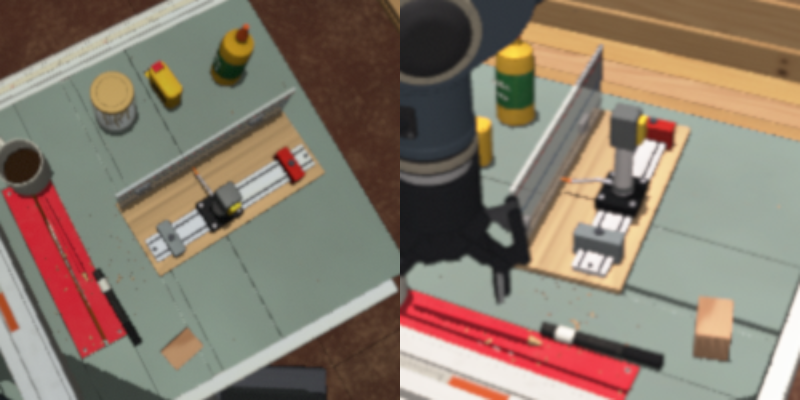

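```bash
cat >> h.py <<'E'
A=np.deg2rad(33.7); ex=np.array([np.cos(A),np.sin(A),0]); ey=np.array([-np.sin(A),np.cos(A),0])
O=np.array([.510,.2143,0]); ORI=[np.pi,0,np.pi/2+A]
E
python3 - <<'E'
from h import *
for p in ([.495,.233,.26],[.552,.150,.226]):
    print(inverse_kinematics(p,ORI))
print(tips_ahead)
goto([.495,.233,.27],ORI)
f=grab_frame("wrist"); save(f,"w.png"); P=cloud(f)
q=P[(np.abs(P[...,2]-.165)<.006)&(np.hypot(P[...,0]-.495,P[...,1]-.233)<.04)]
r=cv2.minAreaRect((q[:,:2]*1000).astype(np.float32)); print(len(q),q.mean(0),r)
for n in("top",):
    f=grab_frame(n);P=cloud(f)
    q=P[(np.abs(P[...,2]-.165)<.006)&(np.hypot(P[...,0]-.495,P[...,1]-.233)<.04)];print(len(q),q.mean(0) if len(q) else 0)
print(read_t(),read_tcp_pos(),read_tcp_rot(),read_wrist_force())
E
```

```text
[-0.69384705  0.25578429  0.21452299  1.84578243 -0.06225785  1.04648561
  0.13327222]
[-0.57042274  0.33421602  0.29327954  1.83250101 -0.11359037  0.99113408
  0.35805567]
0.025
1351 [0.49440949 0.23492125 0.16434198] ((492.8382568359375, 232.8125762939453), (38.77568435668945, 31.05681800842285), 34.6708984375)
163 [0.49404187 0.23495541 0.1635139 ]
2.9167 [0.49453051 0.23469872 0.2698071 ] [-3.14149193e+00 -3.79570589e-04  2.16200227e+00] [ 0.55903319  0.23023129 -0.24955909]
```

View pics/w.png

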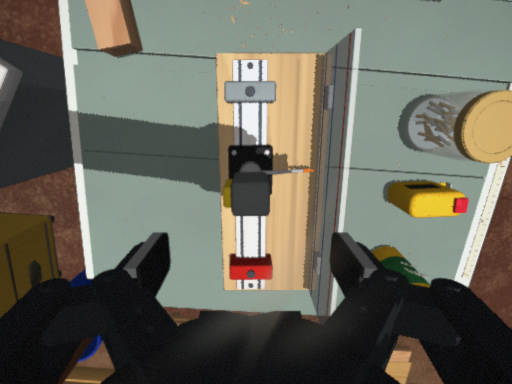

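```bash
python3 - <<'E'
from h import *
print(move_straight([.495,.2345,.145],vel=.08,contact_N=8),read_tcp_pos(),read_wrist_force())
grip(0.0,45)
sleep(.2)
print(read_t(),read_tcp_pos(),read_opening(),read_opening()*85,read_gripper_force(),read_wrist_force(),read_torque())
f=grab_frame("scene"); save(f,"s1.png")
E
```

```text
False [0.49529638 0.2346649  0.14547083] [ 0.06405291 -0.22919895  1.42572441]
5.3583 [0.49509334 0.2345795  0.14548555] 0.3930174344695128 33.40648192990859 51.249085664749146 [ 0.58121573 -0.10150688  5.57567537] [-0.60965609  0.88381314  0.18505228]
```

```bash
python3 - <<'E'
from h import *
p=np.array(read_tcp_pos()); p[2]=.1450
print(move_straight(p-.085*ey,vel=.05), read_wrist_force())
print(move_straight(p-.112*ey,vel=.025,contact_N=8))
sleep(.4)
q=np.array(read_tcp_pos()); print(read_t(),q,(q-p)@ey,(q-p)@ex,read_opening(),read_gripper_force(),read_wrist_force(),read_torque())
f=grab_frame("wrist"); save(f,"w2.png")
f=grab_frame("top"); P=cloud(f)
for n,l in(("c","carriage_mid"),("r","red_stop")):
    for m in masks_of(f,l)[:2]:
        e=m["extent"];print(n,m["p"],e,np.median(P[m["pixels"]],0))
E
```

```text
False [1.11298275 2.55964292 4.36396009]
True
8.4333 [0.55212606 0.15048219 0.14547362] -0.10158945028096868 0.000782170792834041 0.39692172256186453 50.90471148490906 [1.345761   2.36287165 5.83244009] [-0.40926395  0.10037158 -0.09723438]
c 0.84 [324.1, 190.8, 25.0, 23.0] [0.54285797 0.16163545 0.0407911 ]
r 0.62 [295.8, 192.9, 125.0, 110.4] [0.52369979 0.25462916 0.01383057]
```

View pics/w2.png

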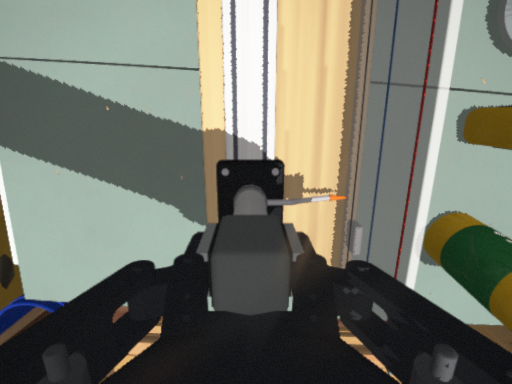

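```bash
python3 - <<'E'
from h import *
p=np.array(read_tcp_pos())
print(move_straight(p+[0,0,.07],vel=.05,contact_N=25),read_tcp_pos(),read_wrist_force())
print(move_straight(p+[0,0,.088],vel=.02,contact_N=10))
sleep(.4)
q=np.array(read_tcp_pos()); print(read_t(),q-p,read_opening(),read_gripper_force(),read_wrist_force(),read_torque())
f=grab_frame("wrist"); save(f,"w3.png"); f=grab_frame("scene"); save(f,"s3.png")
E
```

```text
False [0.55207941 0.15044068 0.2153691 ] [ 2.58238237  1.96768047 -0.97130562]
True
11.1833 [ 2.37422654e-05 -8.60806074e-07  7.89538724e-02] 0.3928492134293994 51.770940721035004 [ 2.13669501  0.67660683 -1.72359808] [-0.39372292 -0.4303182   0.00242114]
```

View pics/s3.png

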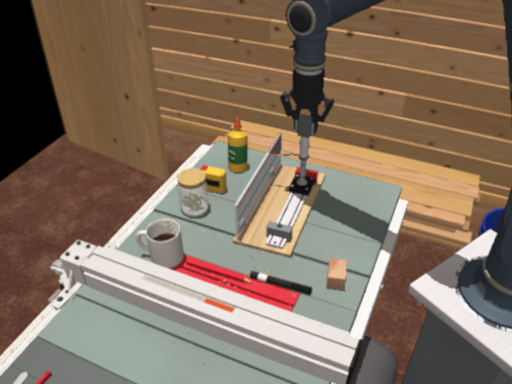

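View pics/w3.png

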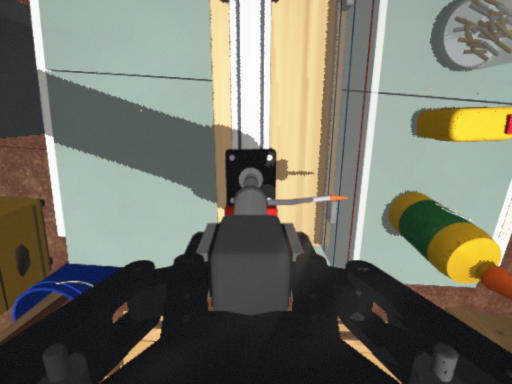

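The scene view shows the telescope pulled up at (303,150) with the carriage beside the red stop at (305,180). In the wrist view the grip block sits in the fingers at the same pixels as before the lift (250,260), so it hasn't slipped. The lift was 79 mm and ended on contact.

```bash
python3 - <<'E'
from h import *
print(close_job(),read_t(),read_tcp_pos(),read_opening())
E
```

```text
the job is handed in; nothing more can be done
the job is handed in; nothing more can be done
```

The job is handed in at about 11 s of the 32 s limit (no verdict was returned): the carriage is against the red stop, the button is squeezed, and the sleeve is held about 79 mm up, at its second stop.

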